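# Walk the plate warmer to its dock, load the dishes and start it

## Robot

A 6-joint arm with a two-finger parallel gripper is mounted at the origin on a cart in front of the work surface, level with it; the furniture and walls round the work are solid. World frame = base frame: x ahead of the robot, y to its left, z up, the work surface at z = 0. Lengths are in mm, angles in rad, forces in N, time in s.
With the tool pointing down it reaches from about 275 to 750 mm from the base axis. Payload 10.2 kg.
Tool frame: the origin (TCP) lies midway between the tips of the shut fingers; the grasp point (between the pads) lies 19 mm behind it; z points along the fingers, y is the line along which they close (so a half turn about z gives the same grasp; the last joint's range is limited). The gripper opens to 85 mm and grips with 20 to 120 N. Pads are 22 mm wide; open, the fingers measure 114 mm over their backs; the gripper's body (76 mm by 85 mm) begins 54 mm behind the grasp point. The pads swing forward as they close: fully open they stand 13 mm farther back than shut.
Start: joints at [-1.511, 0.313, 1.498, -0, 1.331, -0.223], TCP at [146.486, -504.156, 231.294] pointing down, gripper open.
Joint ranges: [-2.94, 2.94], [-0.97, 2.17], [0.19, 2.56], [-1.23, 4.37], [0.02, 3.11], [-2.88, 2.88]. Speed limits (rad/s): [2.39, 2.39, 3.01, 3.14, 3.14, 3.14].

## Interface

Orientations are given as a unit quaternion [w, x, y, z].
In Python, from rig import ctrl gives the robot as it stands.
- The arm moves only by the tool send_rows, never from a script. Its argument "targets" is a list of rows, each a list of 7 numbers: the closure, from -1 (fully open) to 1 (shut), so that 0 is half open, then the shift along the tool's x, y, z in m, then the turn, a rotation vector about the tool's x, y, z in rad. In form: [[claw, dx, dy, dz, ax, ay, az], ...]. A call has exactly 10 rows; each row shifts and turns the commanded pose from where the row before left it, along the tool's axes as they then stand; what a row does not reach is not made up. A row lasts 1/8 s, in which the tool goes at most 62.5 mm and 10.7 degrees, less where a joint would pass 70% of its speed; a pose out of reach is approached as far as the arm can. A call with a gripper value outside its range is refused whole. The fingers move at their own pace and stop on an object; "squeeze" is the grip in N (left out, the last holds). Time passes only in rows, so rows that do not move let the fingers close, or fill a call up. It gives the time, the measured TCP pose, the force, the opening and the grip force at its end, in the units of the state.
- ctrl.sense(): the state, without advancing time (a new reading comes with each control period).
- ctrl.capture(name): name is "scene" or "top" or "wrist"; returns a dict with "img" (420x560x3 uint8, red, green, blue), "camera_matrix" (3x3 intrinsics, pixels), "R" (3x3) and "t" (3): a world point X has camera coordinates R X + t. Camera axes: x right, y down, z forward; pixel columns grow to the right and rows downward; lengths in mm; the calibration is good to about 2 mm. A picture is of the moment at which its call begins. There is no depth.
- ctrl.finish_job(): hands the job in; it is judged then, once.
Trained networks look in a picture, given as the dict that the camera call returned (one of the last four; its "shot" number tells which), for a name from the list of things; names that differ only in an ending like _2 or _b are one class to them, and where a whole thing is asked for, a point or a joint stands for the part that bears it (a point fixed in the world has none). Each returns a list of dicts, best first, with "score" (0 to 1); they miss things now and then, are a little off and sometimes report something else, mostly with a low value. They report only what shows in the picture. A call takes as long as a camera call. They do not tell look-alikes from the thing itself.
- ctrl.boxes_of(query, picture): "extent" ([left, top, width, height] in pixels, round what is visible of it).
- ctrl.landmark_of(query, picture): "point" ([column, row] in pixels: a listed point, or the origin of a listed thing).
The state is a dict: "time_s": time; "joints": joint angles; "dq": joint speeds; "tau": joint torques, N m; "eef_pos": TCP position; "ee_rot": TCP orientation; "force": force on the tool from outside, world axes, zero at the start; "wrist_torque": the same for the moment, N m; "grip_width": opening from 0.0 (shut) to 1.0 (fully open); "grip_force": force on a finger pad.
Only numpy, scipy, OpenCV 4.12 (cv2) and the standard library are available. Lean on these libraries where they do the work, as an engineer would, in place of code of your own. Each camera call takes 0.05 s, during which the arm holds its last target. There are 200 camera calls.

## Task

The white plate warmer is too heavy and wide to lift, so walk it forward on its feet to the grey docking stop by pushing its near side at alternate ends: first swing its far left corner clearly over the first black line with the right corner staying well short of that line, then its far right corner over the second line with the left corner still well short of that one, then the left over the third line in the same way, and at last bring it home square against the stop and centred on it. Then lay all the Petri dishes that lie on the bench close by, to the right of the warmer (not the spare ones at the back by the window), flat inside the rim of its deck, side by side, and press the keys blue, yellow, green in that order, one at a time, each right down for half a second. Touch no key before the warmer is home, and leave the timer and tape roll where they are.

Things in the scene. Friction and masses are not known exactly. Their poses are not given: they have to be found in the camera images.
- dock: fixed grey docking stop, a bar 220 mm wide (y), 36 mm high, with a black contact strip in the middle. Origin on the bench at the middle of its front face (towards the robot); its x points away from the robot into the bar, y left along the bar, z up. The bar takes x 0 to 26 mm. Three black tape lines lie on the bench before it.
- line1 (a point): middle of the first black tape line (flat, 5 mm wide, 330 mm long, parallel to the stop), 115 mm before the stop's front face
- line2 (a point): middle of the second black tape line (flat, 5 mm wide, 330 mm long, parallel to the stop), 80 mm before the stop's front face
- line3 (a point): middle of the third black tape line (flat, 5 mm wide, 330 mm long, parallel to the stop), 45 mm before the stop's front face
- warmer: loose heavy white plate warmer, about 1.6 kg, 110 mm deep (x), 230 mm wide (y), 58 mm high, on four rubber feet (at x +-40, y +-100 mm). Origin at the centre of its underside; x points to its far side (towards the stop), y left, z up. Sides flat and upright from z = 5 mm. Home: its origin 55 mm before the dock's origin (dock x -55 mm, y 0), same heading
- near_side (a point): middle of the warmer's near side, at (-55, 0, 30) mm in its frame. Push this side low (10 to 40 mm up) with closed fingers: 5 to 20 N near one end (y = +-95 mm) swings the warmer about its other end and it creeps ahead. A push on the middle of an end face (y = +-115 mm) shifts it sideways
- deck (a point): centre of the flat aluminium deck on the warmer, 55 mm above its underside; round it a rim 5 mm wide stands 3 mm above the deck, and the clear inside is 100 (x) by 220 mm (y)
- left_corner (a point): far left corner of the warmer, at (55, 115, 30) mm in the warmer's frame
- right_corner (a point): far right corner of the warmer, at (55, -115, 30) mm in the warmer's frame
- console: fixed grey key console, 190 mm long (x, away from the robot) by 64 mm by 30 mm high, origin at the centre of its underside; three keys stand in a row on top at 56 mm pitch, in any order of colour
- dish1: loose round Petri dish with lid, 62 mm diameter, 14 mm high, 30 g; origin at the centre of its underside, z up. Lies on the bench at the start, may be absent; gripped across its diameter from above
- dish2: loose round Petri dish with lid, 62 mm diameter, 14 mm high, 30 g; origin at the centre of its underside, z up. Lies on the bench at the start, may be absent; gripped across its diameter from above
- dish3: loose round Petri dish with lid, 62 mm diameter, 14 mm high, 30 g; origin at the centre of its underside, z up. Lies on the bench at the start, may be absent; gripped across its diameter from above
- key_blue (a joint): travel of the blue key in m: 0 up, 0.006 right down (about 4 N); it springs back
- key_yellow (a joint): travel of the yellow key in m: 0 up, 0.006 right down (about 4 N); it springs back
- key_green (a joint): travel of the green key in m: 0 up, 0.006 right down (about 4 N); it springs back
- key_blue_top (a point): centre of the top face of the blue key, a round cap 26 mm across in a white housing, pressed straight down
- key_yellow_top (a point): centre of the top face of the yellow key, a round cap 26 mm across in a white housing, pressed straight down
- key_green_top (a point): centre of the top face of the green key, a round cap 26 mm across in a white housing, pressed straight down
- timer: bystander: white bench timer 62 x 66 x 18 mm, to be left alone
- tape_roll: bystander: roll of tan tape lying flat, 104 mm across, 25 mm high, to be left alone
There are look-alikes about, which are no part of the job. What is shaped like the dish2 but pink is not meant. What is shaped like the dish1 but purple is not meant.

How it is judged (in metres and radians):
On the way, in this order (a step that is already met when the one before it is completed fails the run):
1. far left corner of the warmer over the first line while the right one is at least 10 mm short of it (x of left_corner in the frame of dock above -0.115 m and x of right_corner in the frame of dock below -0.125 m), for 0.2 s.
2. far right corner over the second line while the left one is at least 10 mm short of it (x of right_corner in the frame of dock above -0.08 m and x of left_corner in the frame of dock below -0.09 m), for 0.2 s.
3. far left corner over the third line while the right one is at least 10 mm short of it (x of left_corner in the frame of dock above -0.045 m and x of right_corner in the frame of dock below -0.055 m), for 0.2 s.
4. warmer home: both far corners within 10 mm of the stop's face, centred within 25 mm (x of each of left_corner, right_corner in the frame of dock above -0.01 m and y of warmer in the frame of dock between -0.025 and 0.025 m), for 0.3 s.
5. every dish present lies flat on the deck inside the rim (all of step 4 and x of dish1 in the frame of warmer between -0.03 and 0.03 m and y of dish1 in the frame of warmer between -0.09 and 0.09 m and z of dish1 in the frame of warmer between 0.049 and 0.061 m and angle between each of dish1, dish2, dish3's own z axis and vertical below 0.1 rad and linear speed of each of dish1, dish2, dish3 below 0.03 m/s and x of dish2 in the frame of warmer between -0.03 and 0.03 m and y of dish2 in the frame of warmer between -0.09 and 0.09 m and z of dish2 in the frame of warmer between 0.049 and 0.061 m and x of dish3 in the frame of warmer between -0.03 and 0.03 m and y of dish3 in the frame of warmer between -0.09 and 0.09 m and z of dish3 in the frame of warmer between 0.049 and 0.061 m), for 0.3 s.
6. the blue key pressed alone, right down (value of joint key_blue above 0.004 m and value of joint each of key_yellow, key_green below 0.002 m), for 0.2 s.
7. the yellow key pressed alone, right down (value of joint key_yellow above 0.004 m and value of joint each of key_blue, key_green below 0.002 m), for 0.2 s.
8. the green key pressed alone, right down (value of joint key_green above 0.004 m and value of joint each of key_blue, key_yellow below 0.002 m), for 0.2 s.
At the end, for the whole second after the job is handed in: warmer home (both far corners within 10 mm of the stop's face, centred within 25 mm) and at rest, every dish present flat on its deck inside the rim (within 0.1 rad of level, not stacked), all keys up (all of step 5 and value of joint each of key_blue, key_yellow, key_green below 0.002 m and linear speed of warmer below 0.02 m/s); the robot touches nothing.
It fails at once if the warmer lifted more than 15 mm or tipped more than 0.2 rad (height (world z) of warmer above 0.015 m or angle between warmer's own z axis and vertical above 0.2 rad).
It fails at once if the warmer turned more than 0.7 rad away from the dock's heading (angle between the x axis of warmer and the x axis of dock, either way round above 0.7 rad).
It fails at once if a key pressed while the warmer is more than 20 mm from home (value of joint any of key_blue, key_yellow, key_green above 0.003 m and x of any of left_corner, right_corner in the frame of dock below -0.02 m).
It fails at once if two keys down at once (value of joint each of key_blue, key_yellow above 0.003 m or value of joint each of key_blue, key_green above 0.003 m or value of joint each of key_yellow, key_green above 0.003 m).
It fails at once if timer or tape roll shifted more than 30 mm (distance of any of timer, tape_roll from where it was at the start of the episode above 0.03 m).
Of dish1, dish2, dish3 only 2 to 3 are there at a start; the rules pass over those that are not, and their reading is None.
At some moment in a run one of dish1, dish2, dish3 may be knocked a few centimetres aside while the robot is not near it.
Once in a run the grip may slacken for a moment while it holds something.
It also fails if it takes over 210 s, if anything falls off the work surface, if the arm or the gripper's body presses on something with over 40 N, if the wrist force passes 120 N, or if a joint passes its speed limit or range.

## Working session

There is one attempt and no reset: what is moved stays moved. The work goes in short steps, Python scripts to look and compute and a tool call to move; the robot and the scene stay as the last step left them, time stands still between calls to the robot, and variables do not carry over. Pictures are saved under pics/ and viewed, at most 14 in all, crops included, and the job is handed in when it is done.

Besides the shell and the picture viewer there is one more tool, called after "Emit:" as a command line: name --pt "numbers of a row" for each row, then --argument value for the rest. send_rows: Moves the arm, as the interface text tells. Its arguments: {"type":"object","properties":{"targets":{"type":"array"},"squeeze":{"type":"number"}},"required":["targets"]}

```bash
mkdir -p pics; ls; cat > h.py <<'E'
import numpy as np, cv2
from rig import ctrl
def cap(n,save=None):
    p=ctrl.capture(n)
    if save: cv2.imwrite(f'pics/{save}.png',cv2.cvtColor(np.asarray(p['img']),cv2.COLOR_RGB2BGR))
    return p
def ray(p,uv,z):
    K,R,t=[np.array(p[k],float) for k in('camera_matrix','R','t')]
    d=R.T@np.linalg.solve(K,[uv[0],uv[1],1]);c=-R.T@t.ravel()
    return c+d*(z-c[2])/d[2]
def proj(p,X):
    K,R,t=[np.array(p[k],float) for k in('camera_matrix','R','t')]
    v=K@(R@np.array(X,float)+t.ravel());return v[:2]/v[2]
def rot():
    from scipy.spatial.transform import Rotation as Ro
    s=ctrl.sense();q=s['ee_rot'];return Ro.from_quat([q[1],q[2],q[3],q[0]])
Z=dict(dock=0,line1=0,line2=0,line3=0,warmer=0,near_side=30,deck=55,left_corner=30,right_corner=30,console=0,key_blue_top=40,key_yellow_top=40,key_green_top=40,timer=0,tape_roll=0,dish1=0)
def find(p,names=None,k=3):
    for n in names or Z:
        r=ctrl.landmark_of(n,p)
        print(n,[(round(d['score'],2),np.round(d['point']).astype(int).tolist(),np.round(ray(p,d['point'],Z[n])[:2]).astype(int).tolist()) for d in r[:k]])
E
python3 - <<'E'
from h import *
s=ctrl.sense();print(s['eef_pos'],s['ee_rot'],s['force'])
for n in('top','scene'):
    p=cap(n,n+'0');print(n,-np.array(p['R']).T@np.array(p['t']).ravel());find(p,k=6 if n=='top' else 3)
print(rot().as_matrix().round(3))
E
```

```text
pics
[ 146.46626713 -503.87617363  230.73830656] [-6.50585101e-04  9.90021306e-01  1.40916239e-01  5.43054956e-05] [-0.40381298  0.7668743  -0.6860304 ]
top [ 369.58580328   -9.52485833 1524.3646553 ]
dock [(0.94, [234, 156], [709, 120]), (0.65, [134, 238], [457, 419]), (0.4, [358, 175], [652, -259])]
line1 [(0.81, [237, 177], [642, 109]), (0.71, [234, 190], [603, 119]), (0.56, [235, 166], [677, 117])]
line2 [(0.81, [237, 177], [642, 109]), (0.71, [234, 190], [603, 119]), (0.56, [235, 166], [677, 117])]
line3 [(0.81, [237, 177], [642, 109]), (0.71, [234, 190], [603, 119]), (0.56, [235, 166], [677, 117])]
warmer [(0.56, [243, 221], [508, 90])]
near_side [(0.88, [243, 240], [450, 87]), (0.74, [242, 221], [506, 90]), (0.45, [415, 200], [572, -423])]
deck [(0.86, [239, 218], [511, 97])]
left_corner [(0.71, [198, 208], [545, 221])]
right_corner [(0.73, [234, 165], [676, 116]), (0.63, [412, 200], [570, -413]), (0.62, [276, 199], [573, -8])]
console [(0.83, [140, 223], [502, 400])]
key_blue_top [(0.52, [134, 238], [454, 406])]
key_yellow_top [(0.38, [133, 219], [508, 412])]
key_green_top [(
[... 598 characters left out ...]
, [213, 215], [706, 118]), (0.57, [250, 249], [501, 105])]
near_side [(0.96, [263, 250], [445, 97])]
deck [(0.9, [247, 231], [503, 110]), (0.25, [273, 216], [535, 17]), (0.2, [121, 253], [557, 402])]
left_corner [(0.75, [201, 240], [557, 211])]
right_corner [(0.57, [272, 214], [581, -7]), (0.51, [196, 246], [539, 232])]
console [(0.98, [130, 282], [518, 398]), (0.35, [131, 279], [527, 395])]
key_blue_top [(0.6, [134, 283], [456, 399])]
key_yellow_top [(0.63, [125, 269], [513, 404])]
key_green_top [(0.57, [124, 253], [577, 393])]
timer [(0.52, [387, 196], [550, -413])]
tape_roll [(0.81, [416, 214], [424, -411])]
dish1 []
[[ 0.96   0.279  0.   ]
 [ 0.279 -0.96   0.   ]
 [ 0.    -0.    -1.   ]]
```

View pics/top0.png

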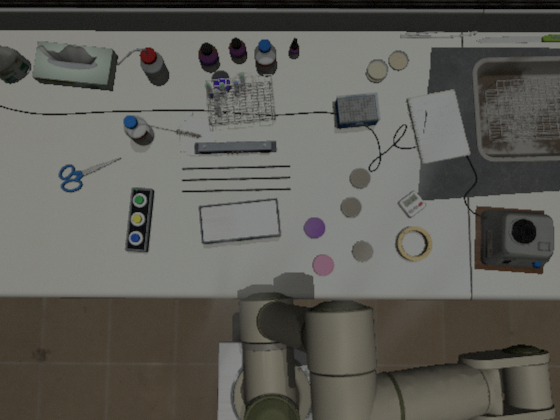

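View pics/scene0.png

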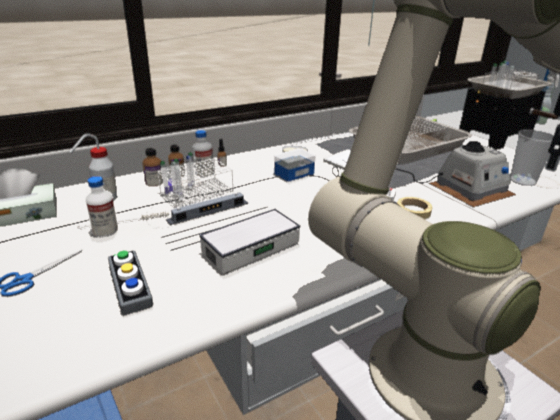

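The top view shows the stop at (235,147), lines at rows 167/179/190, and the warmer at (240,221). The grey dishes are at (360,178), (351,207) and (362,251), and the pink and purple decoys at (323,265) and (314,228). The console is at (139,220) with green far, yellow middle and blue near. The scene view agrees.

```bash
python3 - <<'E'
from h import *
im=cv2.imread('pics/top0.png');c=im[135:275,175:375];cv2.imwrite('pics/c1.png',cv2.resize(c,None,fx=4,fy=4,interpolation=cv2.INTER_CUBIC))
E
```

```text
(no output)
```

View pics/c1.png

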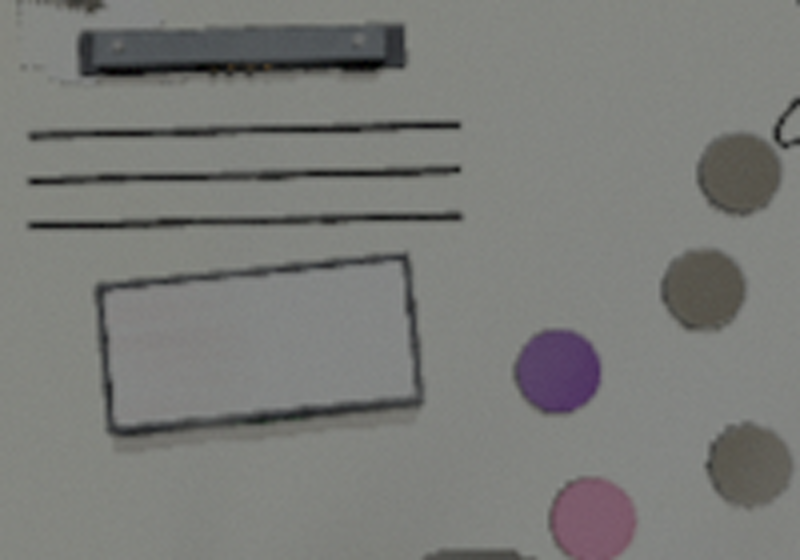

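The enlarged crop shows the rim as a dark band (corners at about (98,286), (406,256), (420,402) and (112,434) in the crop), with all three lines crisp and nearly parallel to the warmer.

```bash
cat >> h.py <<'E'
def dark(p):
    g=cv2.cvtColor(np.asarray(p['img']),cv2.COLOR_RGB2GRAY);g=cv2.resize(g,None,fx=4,fy=4,interpolation=cv2.INTER_CUBIC)
    bg=cv2.medianBlur(cv2.resize(g,None,fx=.25,fy=.25),51)
    return (g<0.72*cv2.resize(bg,(g.shape[1],g.shape[0]))).astype(np.uint8)
def up(p,uv,z): return ray(p,((uv[0]+.5)/4-.5,(uv[1]+.5)/4-.5),z)[:2]
def rects(p,z,lo,hi):
    m=dark(p);out=[]
    for c in cv2.findContours(m,cv2.RETR_LIST,cv2.CHAIN_APPROX_NONE)[0]:
        if cv2.contourArea(c)<100: continue
        w=np.array([up(p,q,z) for q in c[:,0]],np.float32)
        (x,y),(a,b),t=cv2.minAreaRect(w)
        if lo<max(a,b)<hi: out.append((x,y,min(a,b),max(a,b),t if a<b else t-90))
    return out
E
cat > dock0.py <<'E'
from h import *
p=cap('top')
print('lines');[print(np.round(r,3)) for r in rects(p,0,300,350)]
print('warmer');[print(np.round(r,3)) for r in rects(p,58,200,250)]
print('dish')
for c in cv2.findContours(dark(p),cv2.RETR_LIST,cv2.CHAIN_APPROX_NONE)[0]:
    w=np.array([up(p,q,14) for q in c[:,0]],np.float32);(x,y),r=cv2.minEnclosingCircle(w)
    if 24<r<40: 
        u=c[:,0].mean(0)/4; print(round(x),round(y),round(r),u.round(),np.asarray(p['img'])[int(u[1]),int(u[0])])
E
python3 dock0.py
```

```text
lines
[603.751 113.059   7.856 329.726   1.595]
[638.586 114.258   8.074 329.145   1.656]
[673.565 114.369   8.152 329.215   1.677]
warmer
[  32.535 -669.838  128.129  221.786    6.261]
[ 452.852 -695.56   183.569  226.837   -4.018]
[505.442  96.96  103.118 221.785   6.226]
[503.411  96.95  115.527 231.827   6.168]
[720.845 112.348  37.853 242.002   1.396]
[ 961.63  -738.233   48.211  242.379    2.829]
dish
421 -262 30 [361. 250.] [90 89 82]
482 -747 38 [524. 231.] [17 15 15]
489 -122 32 [314. 228.] [85 62 99]
545 -393 30 [404. 210.] [73 75 71]
551 -232 31 [351. 208.] [88 84 77]
639 -260 32 [360. 179.] [88 86 77]
774 -835 31 [548. 135.] [53 48 41]
769 -673 26 [496. 136.] [63 58 51]
779 -383 31 [400. 133.] [131 132 128]
809 436 26 [131. 123.] [ 29  69 117]
922 158 28 [223.  88.] [68 69 67]
911 182 34 [215.  94.] [86 88 84]
916 106 24 [238.  89.] [60 60 58]
966 -314 32 [374.  77.] [114 112  97]
990 -325 30 [381.  63.] [114 113  97]
1000 -375 28 [393.  66.] [114 109  92]
1021 28 28 [263.  59.] [108 109 107]
1019 -392 28 [403.  55.] [116 110  94]
1048 -61 35 [294.  49.] [15  9 15]
1196 -594 39 [464.   4.] [30 27 22]
1195 -476 37 [426.   4.] [27 25 22]
1196 -770 40 [520.   4.] [34 31 27]
1195 -237 36 [350.   4.] [26 23 20]
1203 644 25 [70.  1.] [6 5 6]
```

Emit:
send_rows --pt "1 0 0 0 0 0 0.127" --pt "1 0 0 0 0 0 0.127" --pt "1 0.022 -0.055 0 0 0 0" --pt "1 0.022 -0.055 0 0 0 0" --pt "1 0.022 -0.055 0 0 0 0" --pt "1 0.022 -0.055 0 0 0 0" --pt "1 0.022 -0.055 0 0 0 0" --pt "1 0.022 -0.055 0 0 0 0" --pt "1 0.022 -0.055 0 0 0 0" --pt "1 0.022 -0.055 0 0 0 0"

```text
time_s: 3.0
eef_pos: [310.0, -57.5, 231.7]
ee_rot: [0.0, 1.0, 0.014, 0.001]
force: [1.2, -2.0, -0.2]
grip_width: -0.004
grip_force: 0.0
```

```bash
cat >> h.py <<'E'
TH=0.0288; D0=np.array([718.6,116.2]); M=np.array([[np.cos(TH),np.sin(TH)],[-np.sin(TH),np.cos(TH)]])
def dk(xy): return M@(np.array(xy)[:2]-D0)
def wd(d): return M.T@np.array(d,float)+D0
def tcp():
    s=ctrl.sense();R=rot().as_matrix()
    print('t',round(s['time_s'],2),'dock',dk(s['eef_pos']).round(1),'z',round(s['eef_pos'][2],1),'yaw_vs_dock',round(np.arctan2(R[1,0],R[0,0])-TH,3),'F',(M@np.array(s['force'])[:2]).round(1),round(s['force'][2],1),'w',round(s['grip_width'],2),'gf',round(s['grip_force'],1))
E
python3 -c "
from h import *
tcp()"
```

```text
t 3.0 dock [-413.4 -161.9] z 231.7 yaw_vs_dock -0.001 F [ 1.2 -2. ] -0.2 w -0.0 gf 0.0
```

Emit:
send_rows --pt "1 0.018 -0.048 0 0 0 0" --pt "1 0.018 -0.048 0 0 0 0" --pt "1 0.018 -0.048 0 0 0 0" --pt "1 0.018 -0.048 0 0 0 0" --pt "1 0.018 -0.047 0 0 0 0" --pt "1 0 0 0.052 0 0 0" --pt "1 0 0 0.052 0 0 0" --pt "1 0 0 0.052 0 0 0" --pt "1 0 0 0.053 0 0 0" --pt "1 0 0 0 0 0 0"

```text
time_s: 4.25
eef_pos: [390.9, 181.8, 20.2]
ee_rot: [0.001, 1.0, 0.014, -0.003]
force: [0.8, -0.3, 0.8]
grip_width: 0.005
grip_force: 0.0
```

```bash
cat >> h.py <<'E'
def warm():
    tcp();p=cap('top')
    for x,y,a,b,t in rects(p,58,200,250):
        c=dk((x,y))
        if abs(c[0]+150)<110 and abs(c[1])<80 and a>80:
            t=np.radians(t)-TH;print('warm',c.round(1),'size',round(a),round(b),'yaw',round(t,3),'L',round(c[0]+55*np.cos(t)-115*np.sin(t),1),'R',round(c[0]+55*np.cos(t)+115*np.sin(t),1))
    return p
E
python3 -c "
from h import *
p=warm();cv2.imwrite('pics/t2.png',cv2.cvtColor(p['img'],cv2.COLOR_RGB2BGR))
p=cap('wrist','w2');find(p,['line1','left_corner','right_corner','near_side'])"
```

```text
t 4.25 dock [-325.7   75. ] z 20.2 yaw_vs_dock -0.0 F [ 0.8 -0.4] 0.8 w 0.0 gf 0.0
warm [-213.7  -12.9] size 103 222 yaw 0.077 L -167.7 R -150.0
line1 []
left_corner []
right_corner []
near_side [(0.86, [534, 159], [446, 92])]
```

View pics/t2.png

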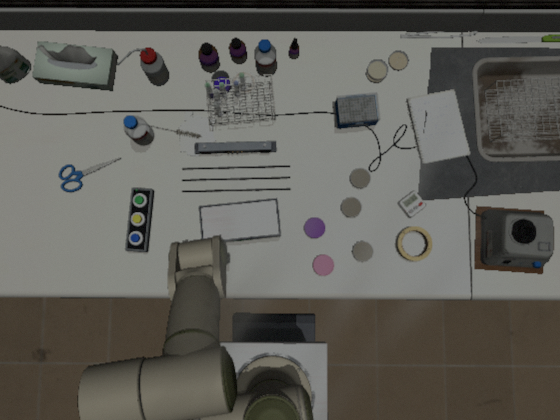

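View pics/w2.png

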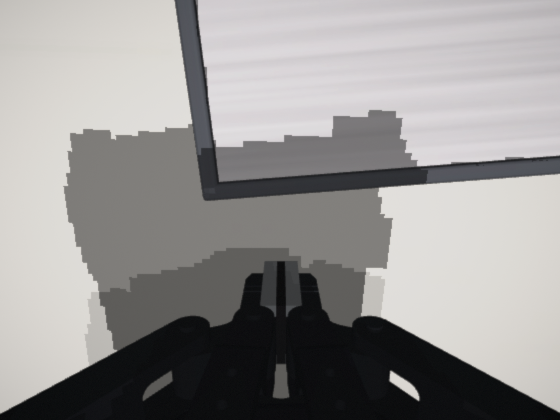

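The top view shows the arm at the near left of the warmer, with the deck mostly clear. The wrist view shows the near left corner at (210,192) with the fingers just before it at (280,270).

Emit:
send_rows --pt "1 0.03 0 0 0 0 0" --pt "1 0.006 0 0 0 0 0" --pt "1 0.006 0 0 0 0 0" --pt "1 0.006 0 0 0 0 0" --pt "1 0.006 0 0 0 0 0" --pt "1 0.006 0 0 0 0 0" --pt "1 0.006 0 0 0 0 0" --pt "1 0.006 0 0 0 0 0" --pt "1 0.006 0 0 0 0 0" --pt "1 0 0 0 0 0 0"

```text
time_s: 5.8
eef_pos: [469.7, 184.8, 22.6]
ee_rot: [-0.0, 1.0, 0.014, -0.001]
force: [-3.0, 3.7, -0.4]
grip_width: 0.002
grip_force: 2.0
```

```bash
python3 -c "
from h import *
warm()"
```

```text
t 5.8 dock [-246.9   75.8] z 22.6 yaw_vs_dock 0.0 F [-2.9  3.8] -0.4 w 0.0 gf 2.0
warm [-187.4  -21.5] size 103 223 yaw -0.097 L -121.5 R -143.8
```

Emit:
send_rows --pt "1 0.005 0 0 0 0 0" --pt "1 0.005 0 0 0 0 0" --pt "1 0.004 0 0 0 0 0" --pt "1 0 0 0 0 0 0" --pt "1 0 0 0 0 0 0" --pt "1 -0.02 0 0 0 0 0" --pt "1 -0.02 0 0 0 0 0" --pt "1 0 0 0 0 0 0" --pt "1 0 0 0 0 0 0" --pt "1 0 0 0 0 0 0"

```text
time_s: 7.1
eef_pos: [445.6, 183.7, 22.5]
ee_rot: [-0.0, 1.0, 0.014, 0.0]
force: [0.4, -0.2, -0.3]
grip_width: 0.005
grip_force: 0.0
```

```bash
python3 -c "
from h import *
warm()"
```

```text
t 7.1 dock [-271.    75.3] z 22.5 yaw_vs_dock -0.0 F [ 0.4 -0.2] -0.3 w 0.0 gf 0.0
warm [-178.9  -23.9] size 103 222 yaw -0.153 L -107.0 R -142.1
```

Emit:
send_rows --pt "1 -0.014 0.04 0 0 0 0" --pt "1 0 0.048 0 0 0 0" --pt "1 0 0.048 0 0 0 0" --pt "1 0 0.048 0 0 0 0" --pt "1 0.014 0 0 0 0 0" --pt "1 0.006 0 0 0 0 0" --pt "1 0.006 0 0 0 0 0" --pt "1 0.006 0 0 0 0 0" --pt "1 0.006 0 0 0 0 0" --pt "1 0.006 0 0 0 0 0"

```text
time_s: 8.4
eef_pos: [478.4, 1.3, 21.8]
ee_rot: [-0.0, 1.0, 0.015, -0.003]
force: [-8.3, -3.0, 4.4]
grip_width: -0.002
grip_force: 4.3
```

Emit:
send_rows --pt "1 0.006 0 0 0 0 0" --pt "1 0.006 0 0 0 0 0" --pt "1 0.006 0 0 0 0 0" --pt "1 0.006 0 0 0 0 0" --pt "1 0.006 0 0 0 0 0" --pt "1 0 0 0 0 0 0" --pt "1 0 0 0 0 0 0" --pt "1 0 0 0 0 0 0" --pt "1 0 0 0 0 0 0" --pt "1 0 0 0 0 0 0"

```text
time_s: 9.65
eef_pos: [509.7, 1.8, 22.1]
ee_rot: [-0.0, 1.0, 0.014, -0.0]
force: [-4.4, 1.5, -2.4]
grip_width: -0.001
grip_force: 2.3
```

```bash
python3 -c "
from h import *
warm()"
```

```text
t 9.65 dock [-212.1 -108.4] z 22.1 yaw_vs_dock 0.0 F [-4.3  1.6] -2.4 w -0.0 gf 2.3
```

```bash
cat >> h.py <<'E'
from scipy.optimize import minimize
def fitw(g,p=None):
    """g: guess (x,y,yaw) dock frame"""
    tcp();p=p or cap('top')
    gr=cv2.cvtColor(np.asarray(p['img']),cv2.COLOR_RGB2GRAY);gr=cv2.resize(gr,None,fx=4,fy=4,interpolation=cv2.INTER_CUBIC)
    bh=cv2.morphologyEx(gr,cv2.MORPH_BLACKHAT,np.ones((17,17),np.uint8)).astype(np.float32)
    bh=np.minimum(cv2.GaussianBlur(bh,(0,0),2.5),40)
    a=np.linspace(-112.5,112.5,91);b=np.linspace(-52.5,52.5,43)
    P=np.vstack([np.c_[0*a+52.5,a],np.c_[0*a-52.5,a],np.c_[b,0*b+112.5],np.c_[b,0*b-112.5]])
    K,R,t=[np.array(p[k],float) for k in('camera_matrix','R','t')]
    def f(v):
        th=v[2]/100+TH;c=wd(v[:2]);W=c+P@np.array([[np.cos(th),np.sin(th)],[-np.sin(th),np.cos(th)]])
        u=(np.c_[W,0*W[:,0]+58]@R.T+t.ravel())@K.T;u=u[:,:2]/u[:,2:]*4+1.5
        return -cv2.remap(bh,u[:,0].astype(np.float32),u[:,1].astype(np.float32),cv2.INTER_LINEAR).mean()
    best=min((minimize(f,[g[0]+i,g[1]+j,100*g[2]+k],method='Nelder-Mead',options=dict(initial_simplex=[[g[0]+i,g[1]+j,100*g[2]+k],[g[0]+i+6,g[1]+j,100*g[2]+k],[g[0]+i,g[1]+j+6,100*g[2]+k],[g[0]+i,g[1]+j,100*g[2]+k+5]])) for i in(-10,0,10) for j in(-8,8) for k in(-6,0,6)),key=lambda r:r.fun)
    x,y,q=best.x;q/=100
    print('warm',round(x,1),round(y,1),'yaw',round(q,3),'score',round(-best.fun,1),'L',round(x+55*np.cos(q)-115*np.sin(q),1),'R',round(x+55*np.cos(q)+115*np.sin(q),1))
    return p
E
time python3 -c "
from h import *
fitw((-155,-14,0.08))"
```

```text
t 9.7 dock [-212.  -108.5] z 22.1 yaw_vs_dock 0.0 F [-4.8  1.1] -2.2 w 0.0 gf 2.3
warm -148.0 -12.6 yaw 0.049 score 29.6 L -98.7 R -87.5
real	0m1.599s
user	0m1.274s
sys	0m0.139s
```

Emit:
send_rows --pt "1 0.005 0 0 0 0 0" --pt "1 0.005 0 0 0 0 0" --pt "1 0.002 0 0 0 0 0" --pt "1 0 0 0 0 0 0" --pt "1 0 0 0 0 0 0" --pt "1 -0.02 0 0 0 0 0" --pt "1 -0.02 0 0 0 0 0" --pt "1 0 0 0 0 0 0" --pt "1 0 0 0 0 0 0" --pt "1 0 0 0 0 0 0"

```text
time_s: 11.0
eef_pos: [483.0, 0.6, 22.5]
ee_rot: [0.0, 1.0, 0.014, 0.001]
force: [-0.6, -0.6, -1.1]
grip_width: -0.002
grip_force: 0.0
```

```bash
python3 -c "
from h import *
fitw((-142,-12,0.1))"
```

```text
t 11.0 dock [-238.8 -108.7] z 22.5 yaw_vs_dock -0.0 F [-0.6 -0.6] -1.1 w -0.0 gf 0.0
warm -141.4 -10.8 yaw 0.091 score 33.1 L -97.1 R -76.2
```

Emit:
send_rows --pt "1 0.02 0 0 0 0 0" --pt "1 0.014 0 0 0 0 0" --pt "1 0.004 0 0 0 0 0" --pt "1 0.003 0 0 0 0 0" --pt "1 0.003 0 0 0 0 0" --pt "1 0 0 0 0 0 0" --pt "1 0 0 0 0 0 0" --pt "1 -0.025 0 0 0 0 0" --pt "1 -0.025 0 0 0 0 0" --pt "1 0 0 0 0 0 0"

```text
time_s: 12.3
eef_pos: [474.9, 0.7, 22.3]
ee_rot: [-0.0, 1.0, 0.014, -0.001]
force: [-0.3, 0.5, 0.4]
grip_width: -0.0
grip_force: 0.0
```

```bash
python3 -c "
from h import *
fitw((-142,-12,0.1))"
```

```text
t 12.3 dock [-246.9 -108.5] z 22.3 yaw_vs_dock -0.0 F [-0.3  0.5] 0.4 w -0.0 gf 0.0
warm -140.0 -10.6 yaw 0.104 score 34.3 L -97.2 R -73.3
```

Emit:
send_rows --pt "1 0 -0.046 0 0 0 0" --pt "1 0 -0.047 0 0 0 0" --pt "1 0 -0.047 0 0 0 0" --pt "1 0 -0.047 0 0 0 0" --pt "1 0.025 0 0 0 0 0" --pt "1 0.006 0 0 0 0 0" --pt "1 0.006 0 0 0 0 0" --pt "1 0.006 0 0 0 0 0" --pt "1 0.006 0 0 0 0 0" --pt "1 0.006 0 0 0 0 0"

```text
time_s: 13.6
eef_pos: [524.2, 189.1, 21.7]
ee_rot: [-0.0, 1.0, 0.014, -0.002]
force: [-8.0, 2.7, 2.7]
grip_width: 0.001
grip_force: 4.0
```

Emit:
send_rows --pt "1 0.006 0 0 0 0 0" --pt "1 0.006 0 0 0 0 0" --pt "1 0.006 0 0 0 0 0" --pt "1 0 0 0 0 0 0" --pt "1 0 0 0 0 0 0" --pt "1 0 0 0 0 0 0" --pt "1 0 0 0 0 0 0" --pt "1 0 0 0 0 0 0" --pt "1 0 0 0 0 0 0" --pt "1 0 0 0 0 0 0"

```text
time_s: 14.85
eef_pos: [543.5, 189.5, 22.2]
ee_rot: [0.0, 1.0, 0.014, -0.0]
force: [-5.0, 0.9, -3.6]
grip_width: -0.001
grip_force: 2.5
```

```bash
python3 -c "
from h import *
fitw((-110,-20,-0.08))"
```

```text
t 14.85 dock [-172.9   78.3] z 22.2 yaw_vs_dock -0.0 F [-4.9  1. ] -3.6 w -0.0 gf 2.5
warm -112.6 -20.5 yaw -0.064 score 30.2 L -50.3 R -65.1
```

Emit:
send_rows --pt "1 0.005 0 0 0 0 0" --pt "1 0.005 0 0 0 0 0" --pt "1 0.003 0 0 0 0 0" --pt "1 0 0 0 0 0 0" --pt "1 0 0 0 0 0 0" --pt "1 0 0 0 0 0 0" --pt "1 -0.025 0 0 0 0 0" --pt "1 -0.025 0 0 0 0 0" --pt "1 0 0 0 0 0 0" --pt "1 0 0 0 0 0 0"

```text
time_s: 16.15
eef_pos: [508.2, 188.4, 23.0]
ee_rot: [-0.0, 1.0, 0.014, 0.001]
force: [0.6, -0.3, 0.9]
grip_width: -0.001
grip_force: 0.0
```

```bash
python3 -c "
from h import *
fitw((-106,-20,-0.12))"
```

```text
t 16.15 dock [-208.2   78.3] z 23.0 yaw_vs_dock -0.0 F [ 0.5 -0.4] 0.9 w -0.0 gf 0.0
warm -104.5 -23.5 yaw -0.125 score 35.5 L -35.6 R -64.2
```

Emit:
send_rows --pt "1 0 0.048 0 0 0 0" --pt "1 0 0.047 0 0 0 0" --pt "1 0 0.047 0 0 0 0" --pt "1 0 0.047 0 0 0 0" --pt "1 0.021 0 0 0 0 0" --pt "1 0.006 0 0 0 0 0" --pt "1 0.006 0 0 0 0 0" --pt "1 0.006 0 0 0 0 0" --pt "1 0.006 0 0 0 0 0" --pt "1 0.006 0 0 0 0 0"

```text
time_s: 17.45
eef_pos: [562.0, 1.1, 21.8]
ee_rot: [0.0, 1.0, 0.015, -0.002]
force: [-8.0, -3.7, 2.1]
grip_width: -0.002
grip_force: 4.0
```

Emit:
send_rows --pt "1 0.006 0 0 0 0 0" --pt "1 0 0 0 0 0 0" --pt "1 0 0 0 0 0 0" --pt "1 -0.025 0 0 0 0 0" --pt "1 -0.025 0 0 0 0 0" --pt "1 0 0 0 0 0 0" --pt "1 0 0 0 0 0 0" --pt "1 0 0 0 0 0 0" --pt "1 0 0 0 0 0 0" --pt "1 0 0 0 0 0 0"

```text
time_s: 18.7
eef_pos: [519.3, -0.2, 22.2]
ee_rot: [0.0, 1.0, 0.014, 0.0]
force: [-0.0, -0.7, -0.0]
grip_width: -0.004
grip_force: 0.0
```

```bash
python3 -c "
from h import *
fitw((-85,-18,0.02))"
```

```text
t 18.7 dock [-202.6 -110.6] z 22.2 yaw_vs_dock 0.0 F [-0.  -0.7] -0.0 w -0.0 gf 0.0
warm -86.1 -14.8 yaw -0.008 score 33.7 L -30.1 R -32.0
```

Emit:
send_rows --pt "1 0 0.03 0 0 0 0" --pt "1 0 0.032 0 0 0 0" --pt "1 0.058 0 0 0 0 0" --pt "1 0.058 0 0 0 0 0" --pt "1 0 -0.018 0 0 0 0" --pt "1 0 -0.006 0 0 0 0" --pt "1 0 -0.006 0 0 0 0" --pt "1 0 -0.006 0 0 0 0" --pt "1 0 -0.006 0 0 0 0" --pt "1 0 0 0 0 0 0"

```text
time_s: 20.0
eef_pos: [634.9, -17.4, 22.3]
ee_rot: [0.0, 1.0, 0.014, -0.0]
force: [-0.7, -3.5, -1.9]
grip_width: -0.0
grip_force: 1.6
```

```bash
python3 -c "
from h import *
fitw((-85,-8,0.0))"
```

```text
t 20.0 dock [ -87.5 -131.1] z 22.3 yaw_vs_dock -0.0 F [-0.8 -3.4] -1.9 w -0.0 gf 1.6
warm -86.2 -1.6 yaw -0.011 score 25.9 L -30.0 R -32.4
```

Emit:
send_rows --pt "1 0 0.03 0 0 0 0" --pt "1 -0.06 0 0 0 0 0" --pt "1 -0.06 0 0 0 0 0" --pt "1 0 -0.05 0 0 0 0" --pt "1 0 -0.05 0 0 0 0" --pt "1 0 -0.05 0 0 0 0" --pt "1 0.04 0 0 0 0 0" --pt "1 0.006 0 0 0 0 0" --pt "1 0.006 0 0 0 0 0" --pt "1 0.006 0 0 0 0 0"

```text
time_s: 21.3
eef_pos: [568.4, 101.1, 22.1]
ee_rot: [-0.0, 1.0, 0.014, -0.002]
force: [-13.7, -1.5, 8.4]
grip_width: 0.004
grip_force: 6.7
```

Emit:
send_rows --pt "1 0.006 0 0 0 0 0" --pt "1 0.006 0 0 0 0 0" --pt "1 0.005 0 0 0 0 0" --pt "1 0 0 0 0 0 0" --pt "1 0 0 0 0 0 0" --pt "1 0 0 0 0 0 0" --pt "1 0 0 0 0 0 0" --pt "1 0 0 0 0 0 0" --pt "1 0 0 0 0 0 0" --pt "1 0 0 0 0 0 0"

```text
time_s: 22.55
eef_pos: [585.5, 101.6, 22.1]
ee_rot: [-0.0, 1.0, 0.014, -0.002]
force: [-6.7, 0.2, 3.2]
grip_width: 0.0
grip_force: 3.4
```

```bash
python3 -c "
from h import *
fitw((-66,0,0.0))"
```

```text
t 22.55 dock [-133.5  -10.7] z 22.1 yaw_vs_dock -0.0 F [-6.7  0.4] 3.2 w 0.0 gf 3.4
warm -61.8 -2.1 yaw -0.022 score 27.4 L -4.3 R -9.3
```

Emit:
send_rows --pt "1 -0.01 0 0 0 0 0" --pt "1 0 0.035 0 0 0 0" --pt "1 0.008 0 0 0 0 0" --pt "1 0.004 0 0 0 0 0" --pt "1 0.003 0 0 0 0 0" --pt "1 0.002 0 0 0 0 0" --pt "1 0.002 0 0 0 0 0" --pt "1 0 0 0 0 0 0" --pt "1 0 0 0 0 0 0" --pt "1 0 0 0 0 0 0"

```text
time_s: 23.85
eef_pos: [595.4, 67.7, 22.0]
ee_rot: [0.0, 1.0, 0.015, -0.002]
force: [-9.2, -3.1, 5.2]
grip_width: 0.003
grip_force: 5.0
```

```bash
python3 -c "
from h import *
fitw((-57,0,0.0))"
```

```text
t 23.85 dock [-124.5  -45. ] z 22.0 yaw_vs_dock 0.001 F [-9.3 -2.8] 5.2 w 0.0 gf 5.0
warm -57.2 1.0 yaw 0.021 score 22.2 L -4.6 R 0.2
```

Emit:
send_rows --pt "1 -0.015 0 0 0 0 0" --pt "1 0 -0.05 0 0 0 0" --pt "1 0 -0.045 0 0 0 0" --pt "1 0.01 0 0 0 0 0" --pt "1 0.003 0 0 0 0 0" --pt "1 0.002 0 0 0 0 0" --pt "1 0.002 0 0 0 0 0" --pt "1 0 0 0 0 0 0" --pt "1 0 0 0 0 0 0" --pt "1 0 0 0 0 0 0"

```text
time_s: 25.15
eef_pos: [594.0, 162.6, 21.5]
ee_rot: [-0.001, 1.0, 0.014, -0.003]
force: [-12.0, 6.9, 4.3]
grip_width: -0.003
grip_force: 6.3
```

```bash
python3 -c "
from h import *
fitw((-57,0,0.0))"
```

```text
t 25.15 dock [-123.3   50. ] z 21.5 yaw_vs_dock -0.0 F [-11.8   7.2] 4.3 w -0.0 gf 6.3
warm -55.6 -0.8 yaw -0.011 score 22.3 L 0.7 R -1.8
```

Emit:
send_rows --pt "1 -0.02 0 0 0 0 0" --pt "1 -0.02 0 0 0 0 0" --pt "1 0 0 -0.06 0 0 0" --pt "1 0 0 -0.06 0 0 0" --pt "1 -0.04 0 -0.04 0 0 0" --pt "1 -0.06 0 0 0 0 0" --pt "1 -0.06 0.02 0 0 0 0" --pt "-0.76 0 0.06 0 0 0 0" --pt "-0.76 0 0.06 0 0 0 0" --pt "-0.76 0 0 0 0 0 0"

```text
time_s: 26.45
eef_pos: [401.6, 12.9, 182.6]
ee_rot: [0.0, 1.0, 0.011, 0.0]
force: [-0.0, 0.5, 0.1]
grip_width: 0.64
grip_force: 0.0
```

```bash
cat > dishes.py <<'E'
from h import *
def dishes(p):
    for c in cv2.findContours(dark(p),cv2.RETR_EXTERNAL,cv2.CHAIN_APPROX_NONE)[0]:
        w=np.array([up(p,q,12) for q in c[:,0]],np.float32);(x,y),r=cv2.minEnclosingCircle(w)
        if 27<r<36 and 350<x<720 and -360<y<-50:
            (x2,y2),_,_=cv2.minAreaRect(w);u=c[:,0].mean(0)/4; print('dish dock',dk((x2,y2)).round(1),'r',round(r,1),np.asarray(p['img'])[int(u[1]),int(u[0])])
if __name__=='__main__':
    p=fitw((-56,0,0));dishes(p);print(np.round(ctrl.sense()['joints'],3));print('base',dk((0,0)))
E
python3 dishes.py
```

```text
t 26.45 dock [-319.8  -94.1] z 182.6 yaw_vs_dock -0.007 F [-0.   0.5] 0.1 w 0.64 gf 0.0
warm -56.6 -0.3 yaw 0.003 score 31.0 L -2.0 R -1.2
dish dock [-306.8 -364.7] r 29.3 [93 91 83]
dish dock [-236.4 -232. ] r 32.4 [ 85  61 100]
dish dock [-177.8 -343. ] r 31.3 [90 87 79]
dish dock [ -90.  -373.7] r 31.6 [88 87 79]
[-0.257  0.089  1.91   0.     1.142  1.29 ]
base [-721.6481002   -95.45899372]
```

Emit:
send_rows --pt "-0.76 0 0 0 0 0 -0.17" --pt "-0.76 0 0 0 0 0 -0.17" --pt "-0.76 0 0 0 0 0 -0.17" --pt "-0.76 0 0 0 0 0 -0.17" --pt "-0.76 0 0 0 0 0 -0.17" --pt "-0.76 0 0 0 0 0 -0.17" --pt "-0.76 0 0 0 0 0 -0.17" --pt "-0.76 0 0 0 0 0 -0.17" --pt "-0.76 0 0 0 0 0 -0.17" --pt "-0.76 0 0 0 0 0 -0.04"

```text
time_s: 27.75
eef_pos: [401.3, 17.7, 182.3]
ee_rot: [-0.0, 0.696, 0.718, 0.0]
force: [-1.0, -0.8, 0.1]
grip_width: 0.88
grip_force: 0.0
```

Emit:
send_rows --pt "-0.76 -0.04 0.03 0 0 0 0" --pt "-0.76 -0.04 0.03 0 0 0 0" --pt "-0.76 -0.04 0.03 0 0 0 0" --pt "-0.76 -0.04 0.03 0 0 0 0" --pt "-0.76 -0.04 0.03 0 0 0 0" --pt "-0.76 -0.04 0.03 0 0 0 0" --pt "-0.76 -0.04 0.03 0 0 0 0" --pt "-0.76 0 0 0.03 0 0 0" --pt "-0.76 0 0 0.03 0 0 0" --pt "-0.76 0 0 0 0 0 0"

```text
time_s: 29.0
eef_pos: [618.6, -255.5, 119.8]
ee_rot: [-0.003, 0.697, 0.717, -0.0]
force: [0.5, -0.5, 0.5]
grip_width: 0.879
grip_force: 0.0
```

```bash
python3 -c "
from dishes import *
tcp();print(ctrl.sense()['joints']);p=cap('wrist','w3');find(p,['dish1'],4);print(proj(p,[*wd((-90,-373.7)),14]))"
```

```text
t 29.0 dock [-110.6 -368.7] z 119.8 yaw_vs_dock 1.571 F [ 0.5 -0.5] 0.5 w 0.88 gf 0.0
[-5.66414904e-01  7.27551200e-01  1.14113125e+00  1.84297821e-04
  1.27803687e+00 -5.95763592e-01]
dish1 [(0.77, [8, 210], [419, -267]), (0.66, [184, 171], [548, -234]), (0.66, [314, 216], [641, -265])]
[313.15609131 215.04325914]
```

View pics/w3.png

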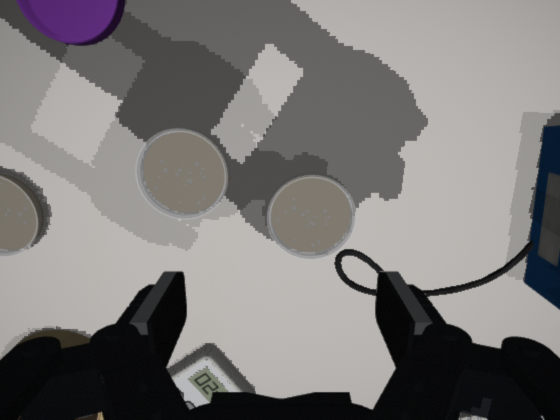

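The wrist view shows the first dish at (311,216), where it was predicted. The next one is at (183,172) and the timer is well away at the bottom.

Emit:
send_rows --pt "-0.76 -0.005 0.02 0 0 0 0" --pt "-0.76 0 0 0.04 0 0 0" --pt "-0.76 0 0 0.04 0 0 0" --pt "-0.76 0 0 0.03 0 0 0" --pt "-0.76 0 0 0.01 0 0 0" --pt "-0.76 0 0 0 0 0 0" --pt "0 0 0 0 0 0 0" --pt "0 0 0 0 0 0 0" --pt "0 0 0 0 0 0 0" --pt "0 0 0 0 0 0 0" --squeeze 30

```text
time_s: 30.35
eef_pos: [640.3, -262.3, 4.8]
ee_rot: [0.002, 0.697, 0.717, 0.0]
force: [-1.1, 1.3, 7.0]
grip_width: 0.69
grip_force: 32.1
```

```bash
python3 -c "
from h import *
tcp()"
```

```text
t 30.35 dock [ -89.2 -376.1] z 4.8 yaw_vs_dock 1.57 F [-1.1  1.3] 7.0 w 0.69 gf 32.1
```

Emit:
send_rows --pt "0 0 0 -0.03 0 0 0" --pt "0 0 0 -0.05 0 0 0" --pt "0 0 0 -0.05 0 0 0" --pt "0 0.03 0.01 0 0 0 0" --pt "0 0.05 0 0 0 0 0" --pt "0 0.05 0 0 0 0 0" --pt "0 0.05 0 0 0 0 0" --pt "0 0.05 0 0 0 0 0" --pt "0 0.05 0 0 0 0 0" --pt "0 0.02 0 0 0 0 0" --squeeze 40

```text
time_s: 31.6
eef_pos: [640.8, 40.8, 133.4]
ee_rot: [0.001, 0.696, 0.718, 0.001]
force: [0.4, -0.2, -0.8]
grip_width: 0.687
grip_force: 42.9
```

```bash
python3 -c "
from h import *
tcp();cap('wrist','w4')"
```

```text
t 31.6 dock [-79.9 -73.1] z 133.4 yaw_vs_dock 1.572 F [ 0.4 -0.3] -0.8 w 0.69 gf 42.9
```

View pics/w4.png

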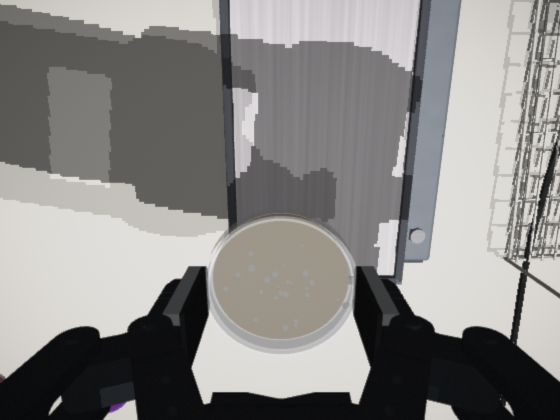

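The dish is held square between the pads (image centre (281,283)), and the deck with the stop lies ahead.

Emit:
send_rows --pt "0 0.05 0.008 0 0 0 0" --pt "0 0.05 0.008 0 0 0 0" --pt "0 0.045 0.008 0 0 0 0" --pt "0 0 0 0.03 0 0 0" --pt "0 0 0 0.025 0 0 0" --pt "0 0 0 0.01 0 0 0" --pt "0 0 0 0.005 0 0 0" --pt "0 0 0 0.003 0 0 0" --pt "0 0 0 0 0 0 0" --pt "0 0 0 0 0 0 0"

```text
time_s: 32.9
eef_pos: [661.1, 183.9, 60.1]
ee_rot: [0.0, 0.697, 0.717, 0.0]
force: [-0.1, -1.5, 2.1]
grip_width: 0.684
grip_force: 43.2
```

```bash
python3 -c "
from h import *
tcp()"
```

```text
t 32.9 dock [-55.5  69.3] z 60.1 yaw_vs_dock 1.57 F [-0.1 -1.5] 2.1 w 0.68 gf 43.2
```

Emit:
send_rows --pt "-0.55 0 0 0 0 0 0" --pt "-0.55 0 0 0 0 0 0" --pt "-0.55 0 0 0 0 0 0" --pt "-0.55 0 0 -0.04 0 0 0" --pt "-0.76 0 0 -0.04 0 0 0" --pt "-0.76 -0.055 -0.015 0 0 0 0" --pt "-0.76 -0.055 -0.015 0 0 0 0" --pt "-0.76 -0.055 -0.015 0 0 0 0" --pt "-0.76 -0.055 -0.015 0 0 0 0" --pt "-0.76 -0.055 -0.015 0 0 0 0"

```text
time_s: 34.15
eef_pos: [592.8, -94.7, 139.5]
ee_rot: [0.0, 0.697, 0.717, 0.0]
force: [0.3, -0.7, 0.7]
grip_width: 0.879
grip_force: 0.0
```

```bash
python3 -c "
from dishes import *
p=fitw((-56,0,0));dishes(p)"
```

```text
t 34.15 dock [-131.8 -207.2] z 139.5 yaw_vs_dock 1.57 F [ 0.3 -0.7] 0.7 w 0.88 gf 0.0
warm -56.7 -1.2 yaw 0.004 score 30.1 L -2.1 R -1.3
dish dock [-307.5 -366.6] r 29.9 [94 92 83]
dish dock [-177.8 -343. ] r 31.3 [89 87 78]
```

Emit:
send_rows --pt "-0.76 -0.046 -0.016 0 0 0 0" --pt "-0.76 -0.046 -0.016 0 0 0 0" --pt "-0.76 -0.044 -0.014 0.02 0 0 0" --pt "-0.76 0 0 0.05 0 0 0" --pt "-0.76 0 0 0.045 0 0 0" --pt "-0.76 0 0 0.02 0 0 0" --pt "-0.76 0 0 0 0 0 0" --pt "0 0 0 0 0 0 0" --pt "0 0 0 0 0 0 0" --pt "0 0 0 0 0 0 0"

```text
time_s: 35.45
eef_pos: [552.1, -230.7, 6.1]
ee_rot: [0.001, 0.697, 0.717, 0.0]
force: [-0.6, 0.9, 7.0]
grip_width: 0.688
grip_force: 42.9
```

```bash
python3 -c "
from h import *
tcp()"
```

```text
t 35.45 dock [-176.4 -342. ] z 6.1 yaw_vs_dock 1.57 F [-0.6  0.9] 7.0 w 0.69 gf 42.9
```

Emit:
send_rows --pt "0 0 0 -0.03 0 0 0" --pt "0 0 0 -0.05 0 0 0" --pt "0 0 0 -0.05 0 0 0" --pt "0 0.03 0.01 0 0 0 0" --pt "0 0.05 0.018 0 0 0 0" --pt "0 0.052 0.018 0 0 0 0" --pt "0 0.052 0.018 0 0 0 0" --pt "0 0.052 0.018 0 0 0 0" --pt "0 0.052 0.018 0 0 0 0" --pt "0 0.052 0.02 0 0 0 0"

```text
time_s: 36.7
eef_pos: [662.2, 114.8, 135.3]
ee_rot: [0.001, 0.697, 0.717, 0.0]
force: [0.3, -0.5, -0.0]
grip_width: 0.684
grip_force: 42.9
```

```bash
python3 -c "
from h import *
tcp()"
```

```text
t 36.7 dock [-56.4   0.2] z 135.3 yaw_vs_dock 1.57 F [ 0.3 -0.5] -0.0 w 0.68 gf 42.9
```

Emit:
send_rows --pt "0 0 0 0.03 0 0 0" --pt "0 0 0 0.03 0 0 0" --pt "0 0 0 0.01 0 0 0" --pt "0 0 0 0.004 0 0 0" --pt "0 0 0 0 0 0 0" --pt "-0.55 0 0 0 0 0 0" --pt "-0.55 0 0 0 0 0 0" --pt "-0.55 0 0 0 0 0 0" --pt "-0.55 0 0 -0.04 0 0 0" --pt "-0.76 0 0 -0.04 0 0 0"

```text
time_s: 37.95
eef_pos: [661.5, 112.9, 141.2]
ee_rot: [-0.0, 0.697, 0.717, -0.0]
force: [-0.5, 0.2, 0.7]
grip_width: 0.88
grip_force: 0.0
```

Emit:
send_rows --pt "-0.76 -0.05 -0.03 0 0 0 0" --pt "-0.76 -0.05 -0.035 0 0 0 0" --pt "-0.76 -0.05 -0.035 0 0 0 0" --pt "-0.76 -0.05 -0.035 0 0 0 0" --pt "-0.76 -0.05 -0.035 0 0 0 0" --pt "-0.76 -0.05 -0.035 0 0 0 0" --pt "-0.76 -0.05 -0.035 0 0 0 0" --pt "-0.76 0 0 0 0 0 0" --pt "-0.76 0 0 0 0 0 0" --pt "-0.76 0 0 0 0 0 0"

```text
time_s: 39.2
eef_pos: [432.2, -242.6, 140.3]
ee_rot: [-0.0, 0.696, 0.718, 0.0]
force: [0.3, -0.5, 0.5]
grip_width: 0.877
grip_force: 0.0
```

```bash
python3 -c "
from dishes import *
p=fitw((-56,0,0));dishes(p);cv2.imwrite('pics/t5.png',cv2.resize(cv2.cvtColor(p['img'],cv2.COLOR_RGB2BGR)[130:280,120:400],None,fx=2.8,fy=2.8))
p=cap('wrist','w5');find(p,['dish1'],4);print(proj(p,[*wd((-307.5,-366.6)),14]))"
```

```text
t 39.2 dock [-296.6 -350.4] z 140.3 yaw_vs_dock 1.572 F [ 0.2 -0.5] 0.5 w 0.88 gf 0.0
warm -56.6 -0.0 yaw 0.002 score 31.3 L -1.8 R -1.4
dish1 [(0.65, [367, 30], [486, -125]), (0.6, [206, 64], [376, -150]), (0.56, [263, 227], [418, -269])]
[267.72662742 220.52698775]
```

View pics/t5.png

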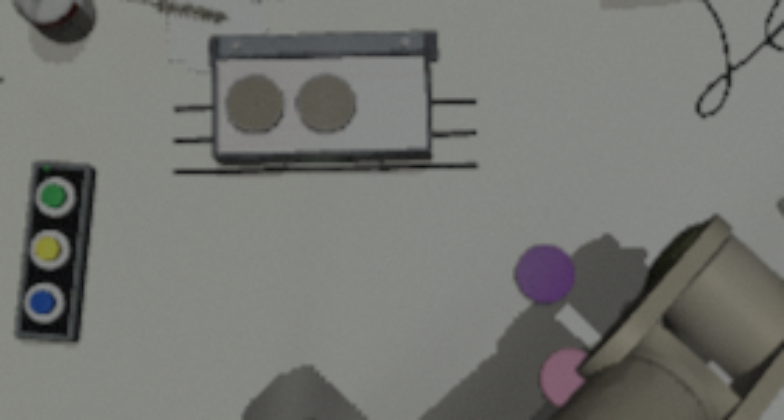

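The picture shows the warmer home with two dishes side by side on the deck, and the keys running green, yellow, blue from far to near.

Emit:
send_rows --pt "-0.76 -0.02 -0.013 0 0 0 0" --pt "-0.76 0 0 0.05 0 0 0" --pt "-0.76 0 0 0.05 0 0 0" --pt "-0.76 0 0 0.025 0 0 0" --pt "-0.76 0 0 0.01 0 0 0" --pt "-0.76 0 0 0 0 0 0" --pt "0 0 0 0 0 0 0" --pt "0 0 0 0 0 0 0" --pt "0 0 0 0 0 0 0" --pt "0 0 0 0 0 0 0"

```text
time_s: 40.6
eef_pos: [419.9, -264.4, 7.1]
ee_rot: [0.001, 0.697, 0.717, 0.0]
force: [-1.0, 3.0, 9.1]
grip_width: 0.682
grip_force: 40.7
```

```bash
python3 -c "
from h import *
tcp()"
```

```text
t 40.6 dock [-309.5 -371.8] z 7.1 yaw_vs_dock 1.57 F [-0.9  3.1] 9.1 w 0.68 gf 40.7
```

Emit:
send_rows --pt "0 0 0 -0.03 0 0 0" --pt "0 0 0 -0.05 0 0 0" --pt "0 0 0 -0.05 0 0 0" --pt "0 0.043 0.036 0 0 0 0" --pt "0 0.043 0.036 0 0 0 0" --pt "0 0.043 0.036 0 0 0 0" --pt "0 0.043 0.036 0 0 0 0" --pt "0 0.043 0.036 0 0 0 0" --pt "0 0.043 0.036 0 0 0 0" --pt "0 0.043 0.037 0 0 0 0"

```text
time_s: 41.85
eef_pos: [664.7, 45.6, 136.7]
ee_rot: [0.001, 0.697, 0.717, 0.001]
force: [0.5, -0.4, 0.1]
grip_width: 0.675
grip_force: 42.8
```

```bash
python3 -c "
from h import *
tcp()"
```

```text
t 41.85 dock [-55.9 -69. ] z 136.7 yaw_vs_dock 1.57 F [ 0.5 -0.4] 0.1 w 0.68 gf 42.8
```

Emit:
send_rows --pt "0 -0.001 0 0.03 0 0 0" --pt "0 0 0 0.03 0 0 0" --pt "0 0 0 0.01 0 0 0" --pt "0 0 0 0.004 0 0 0" --pt "0 0 0 0.001 0 0 0" --pt "-0.55 0 0 0 0 0 0" --pt "-0.55 0 0 0 0 0 0" --pt "-0.55 0 0 0 0 0 0" --pt "-0.55 0 0 -0.04 0 0 0" --pt "0 0 0 -0.04 0 0 0"

```text
time_s: 43.1
eef_pos: [663.5, 43.0, 141.2]
ee_rot: [-0.0, 0.697, 0.717, -0.0]
force: [0.3, 0.1, 0.2]
grip_width: 0.583
grip_force: 0.0
```

Emit:
send_rows --pt "1 0 -0.05 0 0 0 0" --pt "1 0.05 -0.03 0 0 0 0" --pt "1 0.05 -0.03 0 0 0 0" --pt "1 0.05 -0.03 0 0 0 0" --pt "1 0.05 -0.03 0 0 0 0" --pt "1 0.05 -0.03 0 0 0 0" --pt "1 0 0 0 0 0 0" --pt "1 0 0 0 0 0 0" --pt "1 0 0 0 0 0 0" --pt "1 0 0 0 0 0 0"

```text
time_s: 44.35
eef_pos: [457.3, 286.5, 140.2]
ee_rot: [0.0, 0.698, 0.716, -0.0]
force: [-1.0, -0.9, 0.2]
grip_width: -0.001
grip_force: 0.0
```

```bash
cat > keys.py <<'E'
from h import *
def keys(p):
    h=cv2.cvtColor(np.asarray(p['img']),cv2.COLOR_RGB2HSV)
    for n,lo,hi in(('blue',105,125),('yellow',20,35),('green',50,85)):
        m=cv2.inRange(h,(lo,90,40),(hi,255,255));k,l,st,ce=cv2.connectedComponentsWithStats(m)
        print(n,[(dk(ray(p,ce[i],40)).round(1).tolist(),int(st[i,4])) for i in range(1,k) if st[i,4]>25])
E
python3 -c "
from keys import *
p=fitw((-56,0,0));keys(p);cv2.imwrite('pics/t6.png',cv2.resize(cv2.cvtColor(p['img'],cv2.COLOR_RGB2BGR)[130:280,120:400],None,fx=2.8,fy=2.8))
for n in('key_blue_top','key_yellow_top','key_green_top'): print(n,[(round(d['score'],2),dk(ray(p,d['point'],40)).round(1)) for d in ctrl.landmark_of(n,p)[:2]])
p=cap('wrist','w6');keys(p)"
```

```text
t 44.35 dock [-256.3  177.7] z 140.2 yaw_vs_dock 1.568 F [-1.  -0.8] 0.2 w -0.0 gf 0.0
warm -56.6 -0.2 yaw 0.002 score 31.6 L -1.8 R -1.4
blue [([323.8, -96.4], 120), ([94.4, 312.7], 131), ([-73.0, 486.5], 251), ([-359.7, -872.8], 47)]
yellow []
green [([-143.1, 285.0], 53)]
key_blue_top []
key_yellow_top [(0.42, array([-17.8,  -4.5]))]
key_green_top [(0.37, array([-134.4,  301.2])), (0.35, array([-48.1,  -4.1]))]
blue [([-259.1, 293.8], 1589)]
yellow [([-202.0, 289.3], 1812)]
green [([-144.9, 283.7], 1878), ([-120.7, 293.1], 107)]
```

View pics/t6.png

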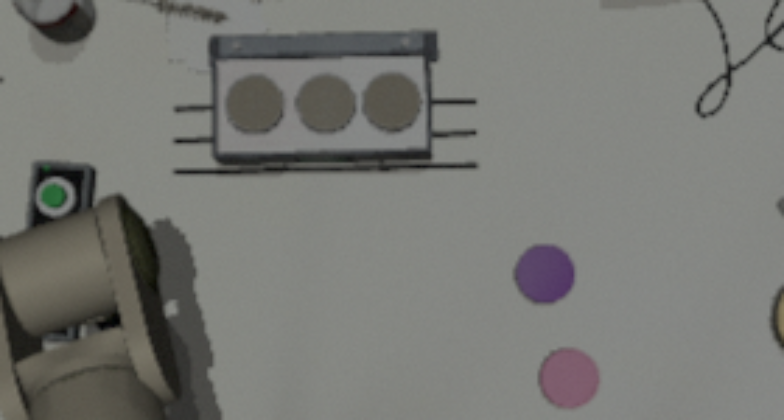

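The view shows three dishes side by side inside the rim and the warmer square against the stop.

Emit:
send_rows --pt "1 0.038 -0.001 0 0 0 0" --pt "1 0.038 -0.001 0 0 0 0" --pt "1 0.038 -0.001 0 0 0 0" --pt "1 0 0 0.04 0 0 0" --pt "1 0 0 0.04 0 0 0" --pt "1 0 0 0.005 0 0 0" --pt "1 0 0 0.005 0 0 0" --pt "1 0 0 0.003 0 0 0" --pt "1 0 0 0.003 0 0 0" --pt "1 0 0 0 0 0 0"

```text
time_s: 45.85
eef_pos: [451.3, 401.5, 46.0]
ee_rot: [0.0, 0.697, 0.717, 0.001]
force: [-1.4, -1.4, 8.9]
grip_width: -0.001
grip_force: 4.4
```

```bash
python3 -c "
from h import *
tcp();p=cap('wrist','w7')"
```

```text
t 45.85 dock [-259.   292.9] z 46.0 yaw_vs_dock 1.57 F [-1.5 -1.3] 8.9 w -0.0 gf 4.4
```

View pics/w7.png

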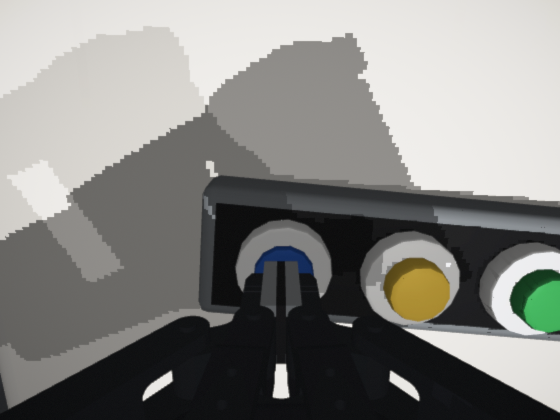

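The fingers stand on the blue cap at (281,260) with 8.9 N on it. Yellow is at (417,288) and green at (545,300).

Emit:
send_rows --pt "1 0 0 0.002 0 0 0" --pt "1 0 0 0 0 0 0" --pt "1 0 0 0 0 0 0" --pt "1 0 0 0 0 0 0" --pt "1 0 0 -0.015 0 0 0" --pt "1 0 0 -0.02 0 0 0" --pt "1 -0.002 0.028 0 0 0 0" --pt "1 -0.002 0.028 0 0 0 0" --pt "1 0 0 0 0 0 0" --pt "1 0 0 0 0 0 0"

```text
time_s: 47.15
eef_pos: [505.9, 398.8, 77.3]
ee_rot: [-0.0, 0.697, 0.717, -0.0]
force: [-0.4, 0.5, -0.6]
grip_width: -0.001
grip_force: 0.0
```

```bash
python3 -c "
from h import *
tcp()"
```

```text
t 47.15 dock [-204.5  288.6] z 77.3 yaw_vs_dock 1.57 F [-0.4  0.5] -0.6 w -0.0 gf 0.0
```

Emit:
send_rows --pt "1 0 0.001 0.02 0 0 0" --pt "1 0 0 0.01 0 0 0" --pt "1 0 0 0.003 0 0 0" --pt "1 0 0 0.002 0 0 0" --pt "1 0 0 0 0 0 0" --pt "1 0 0 0 0 0 0" --pt "1 0 0 0 0 0 0" --pt "1 0 0 0 0 0 0" --pt "1 0 0 0 0 0 0" --pt "1 0 0 0 0 0 0"

```text
time_s: 48.4
eef_pos: [506.9, 398.8, 45.5]
ee_rot: [0.0, 0.697, 0.717, -0.0]
force: [-13.8, -8.4, 32.0]
grip_width: 0.002
grip_force: 15.7
```

Emit:
send_rows --pt "1 0 0 -0.015 0 0 0" --pt "1 0 0 -0.02 0 0 0" --pt "1 -0.002 0.028 0 0 0 0" --pt "1 -0.003 0.028 0 0 0 0" --pt "1 0 0 0 0 0 0" --pt "1 0 0 0.02 0 0 0" --pt "1 0 0 0.01 0 0 0" --pt "1 0 0 0.003 0 0 0" --pt "1 0 0 0.002 0 0 0" --pt "1 0 0 0 0 0 0"

```text
time_s: 49.65
eef_pos: [562.7, 395.6, 45.6]
ee_rot: [0.0, 0.697, 0.717, -0.0]
force: [-13.6, -8.2, 28.8]
grip_width: 0.0
grip_force: 14.2
```

Emit:
send_rows --pt "1 0 0 0 0 0 0" --pt "1 0 0 0 0 0 0" --pt "1 0 0 0 0 0 0" --pt "1 0 0 0 0 0 0" --pt "1 0 0 -0.02 0 0 0" --pt "1 0 0 -0.05 0 0 0" --pt "1 0 0 -0.05 0 0 0" --pt "1 -0.05 -0.03 0 0 0 0" --pt "1 -0.05 -0.03 0 0 0 0" --pt "1 0 0 0 0 0 0"

```text
time_s: 50.9
eef_pos: [503.8, 291.3, 161.4]
ee_rot: [-0.001, 0.698, 0.716, -0.002]
force: [-0.1, 0.2, -0.2]
grip_width: 0.001
grip_force: 0.0
```

```bash
python3 -c "
from keys import *
p=fitw((-56,0,0));cv2.imwrite('pics/t8.png',cv2.resize(cv2.cvtColor(p['img'],cv2.COLOR_RGB2BGR)[130:280,120:400],None,fx=2.8,fy=2.8))"
```

```text
t 50.9 dock [-209.7  181.2] z 161.4 yaw_vs_dock 1.568 F [-0.1  0.2] -0.2 w 0.0 gf 0.0
warm -56.6 -0.2 yaw 0.002 score 31.5 L -1.8 R -1.4
```

View pics/t8.png

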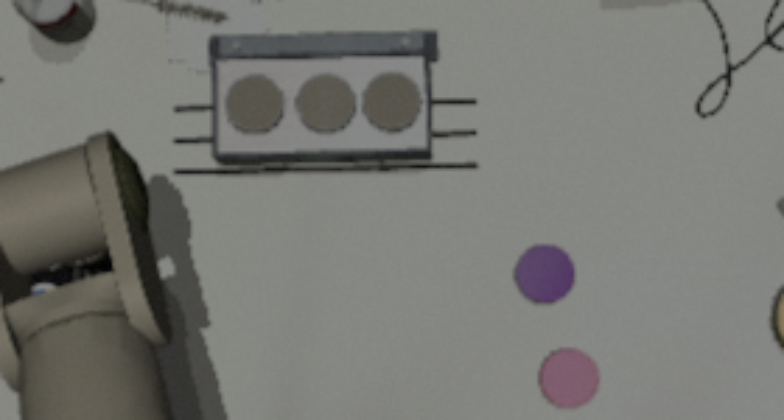

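```bash
python3 -c "
from rig import ctrl
print(ctrl.finish_job())"
```

```text
the job is handed in; nothing more can be done
None
```

I handed the job in at about 51 s: the warmer is home against the stop (both far corners within about 2 mm, centred within 1 mm), all three grey dishes lie side by side on its deck, and I pressed blue, yellow, then green; key travel was inferred from the press force (9–32 N), and no verdict was returned.

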